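Blend the mill balls with the stirring rod

ROBOT

A 6-joint arm with a two-finger parallel gripper is mounted at the origin on a cart in front of the work surface, level with it; the furniture and walls round the work are solid. World frame = base frame: x ahead of the robot, y to its left, z up, the work surface at z = 0. Lengths are in mm, angles in degrees, forces in N, time in s.
With the tool pointing down it reaches from about 350 to 875 mm from the base axis. Payload 4.2 kg.
Tool frame: the origin (TCP) lies at the very end of the fingers, on their centre line; the grasp point (between the pads) lies 19 mm behind it (ctrl.grasp_offset is the distance from the TCP to the grasp point, in mm); z points along the fingers, y is the line along which they close (so a half turn about z gives the same grasp; the last joint's range is limited). The gripper opens to 85 mm and grips with 20 to 120 N. Pads are 22 mm wide; open, the fingers measure 114 mm over their backs; the gripper's body (76 mm by 85 mm) begins 54 mm behind the grasp point. The pads swing forward as they close: fully open they stand 13 mm farther back than shut.
Start: joints at [89.874, 22.042, 0.453, 0, -68.411, -14.817], TCP at [161.127, 603.852, 231.312] pointing down, gripper open.
Joint ranges: [-179.83, 179.83], [-69.29, 118.12], [-61.27, 80.66], [-181.25, 117.63], [-171.15, -9.14], [-177.46, 177.46]. Speed limits (degrees/s): [159.86, 159.86, 180, 180, 180, 180].

INTERFACE

Orientations are given as a 3x3 rotation matrix whose columns are the frame's x, y, z axes.
In Python, from bench import monitor, cams, close_job, ctrl gives the robot as it stands.
- The arm moves only by the tool jog_arm, never from a script. Its argument "moves" is a list of rows, each a list of 2 entries, a list of its own where there are three numbers: the shift along the tool's x, y, z in cm, then the turn about the tool's z in degrees. A call has 1 to 5 rows; each row is the pose to reach, as a shift and turn from the pose commanded when the call began, along the tool's axes at that moment; what a row does not reach only later rows make up. A row lasts 1/8 s, in which the tool goes at most 62.5 mm and 10.7 degrees, less where a joint would pass 70% of its speed; a pose out of reach is approached as far as the arm can. A call with a gripper value outside its range is refused whole. "claw" is the finger opening in cm, from 0 to 8.54, set as the call begins (left out, the last holds). The fingers move at their own pace and stop on an object; the grip force is fixed at half the most. Time passes only in rows, so rows that repeat a pose let the fingers close. It gives the time, the measured TCP pose, the force, the opening and the grip force at its end, in the units of the state.
- monitor.sense(): the state, without advancing time (a new reading comes with each control period).
- cams.camera(name): name is "side" or "top" or "wrist"; returns a dict with "image" (480x640x3 uint8, red, green, blue), "depth" (480x640 float32, mm along the optical axis (not along the pixel's ray), 0 where there is no reading), "fovy" (degrees; the focal length in pixels is half the picture's height over the tangent of half this angle, whatever the lens; pixels are square), "cx", "cy" (the principal point, pixels), "world_from_camera" (4x4, takes a point from camera to world coordinates). Camera axes: x right, y down, z forward; pixel columns grow to the right and rows downward; lengths in mm; the calibration is good to about 2 mm. A picture is of the moment at which its call begins.
- close_job(): hands the job in; it is judged then, once.
The state is a dict: "time": time; "joints": joint angles; "qvel": joint speeds; "effort": joint torques, N m; "position": TCP position; "tool_rot": TCP orientation; "ft_force": force on the tool from outside, world axes, zero at the start; "wrist_torque": the same for the moment, N m; "finger_gap": finger opening in mm; "grasp_force": force on a finger pad.
Only numpy, scipy, OpenCV 4.12 (cv2) and the standard library are available. Lean on these libraries where they do the work, as an engineer would, in place of code of your own. Each camera call takes 0.05 s, during which the arm holds its last target. There are 200 camera calls.

TASK

The ceramic mill balls in the steel bowl were poured in with the large ones at one ear and the small ones at the other. Take the stirring rod off its fork stand and stir the balls with it until the two sizes are mixed: in the bowl's half at each ear lie at least two large and two small balls, and neither size lies wholly on one side of the line through the ears. Then hang the rod back in its fork by the collar; keep every ball in the bowl, touch the balls only with the rod, do not force the rod hard against the bowl, and leave the roll of tape where it is.

Things in the scene. Friction and masses are not known exactly. Their poses are not given: they have to be found in the camera images.
- pan: open steel bowl, fixed. Origin: centre of its underside, on the bench; z up. Inside: flat floor 7.5 mm up to 41 mm radius, then a 22 degree cone (26 mm up at 85 mm), then an upright wall to the rim 52 mm up; outer radius 93. Wire ears along its +y and -y reach 110 mm out. Ears' halves: y > 0, y < 0; line through the ears: x = 0. At the start large balls at y > 0, small at y < 0, heaped in the middle
- hanger: fork stand, fixed: ply foot 95x80x10 mm, steel post at x = 25 to 35 mm, flat fork 6 mm thick on top, its upper face 105 mm above the bench; nothing higher. Origin: centre of the foot's underside, z up. The slot runs along x from its open end (x = -46 mm) to its closed end (x = +12 mm), 24 mm wide, open above and below, so the rod can be lifted straight up and out
- seat (a point): where the rod hangs: middle of the slot at the fork's upper face, 12 mm in -x from the hanger's origin and 105 mm up; same axes as the hanger. Hung: the collar's underside lies on both prongs, its centre within 20 mm of this point along the slot
- stirrer: stirring rod, 151 mm long, about 0.18 kg, hanging upright in the fork at the start. Origin: its lower tip; z runs up the rod. Steel rod 14 mm across up to 85 mm; steel collar 48 mm across, 5 mm thick, underside at 85 mm; square black rubber handle (grippy) 24x24 mm from 90 to 151 mm, flats along x and y, parallel to the hanger's at the start. Tip 20 mm above the bench when hung
- stirrer_tip (a point): centre of the rod's lower tip
- stirrer_collar (a point): centre of the collar's underside, 85 mm above the tip
- stirrer_handle (a point): point inside the rubber handle, 123 mm above the tip, good to grasp across 24 mm
- large_0_center (a point): centre of a large white ceramic ball, 28 mm across, about 35 g, smooth (friction about 0.2), rolls freely
- large_1_center (a point): centre of a large white ceramic ball, 28 mm across, about 35 g, smooth (friction about 0.2), rolls freely
- large_2_center (a point): centre of a large white ceramic ball, 28 mm across, about 35 g, smooth (friction about 0.2), rolls freely
- large_3_center (a point): centre of a large white ceramic ball, 28 mm across, about 35 g, smooth (friction about 0.2), rolls freely
- large_4_center (a point): centre of a large white ceramic ball, 28 mm across, about 35 g, smooth (friction about 0.2), rolls freely
- large_5_center (a point): centre of a large white ceramic ball, 28 mm across, about 35 g, smooth (friction about 0.2), rolls freely
- small_0_center (a point): centre of a small white ceramic ball, 18 mm across, about 15 g, smooth (friction about 0.2), rolls freely
- small_1_center (a point): centre of a small white ceramic ball, 18 mm across, about 15 g, smooth (friction about 0.2), rolls freely
- small_2_center (a point): centre of a small white ceramic ball, 18 mm across, about 15 g, smooth (friction about 0.2), rolls freely
- small_3_center (a point): centre of a small white ceramic ball, 18 mm across, about 15 g, smooth (friction about 0.2), rolls freely
- small_4_center (a point): centre of a small white ceramic ball, 18 mm across, about 15 g, smooth (friction about 0.2), rolls freely
- small_5_center (a point): centre of a small white ceramic ball, 18 mm across, about 15 g, smooth (friction about 0.2), rolls freely
- masking_roll: bystander: loose roll of masking tape lying flat, 96 mm across, 24 mm high; origin at the centre of its underside
Mind the look-alikes: they are no part of the job. There is more than one size of the stirrer; the job needs the smallest.

How it is judged:
By the outcome, as a careful person would: the job done as asked, in the order asked, and still so for the second after the job is handed in, with the robot touching nothing.
It also fails if it takes over 64 s, if anything falls off the work surface, if the arm or the gripper's body presses on something with over 40 N, if the wrist force passes 120 N, or if a joint passes its speed limit or range.

## Working session

There is one attempt and no reset: what is moved stays moved. The work goes in short steps, Python scripts to look and compute and a tool call to move; the robot and the scene stay as the last step left them, time stands still between calls to the robot, and variables do not carry over. Pictures are saved under pics/ and viewed, at most 10 in all, crops included, and the job is handed in when it is done.

Besides the shell and the picture viewer there is one more tool, called after "Emit:" in YAML: its name, and indented under it one key for each argument. jog_arm: Moves the arm, as the interface text tells. Its arguments: {"type":"object","properties":{"moves":{"type":"array","items":{"type":"array"}},"claw":{"type":"number"}},"required":["moves"]}

```bash
mkdir -p pics
cat > h.py <<'E'
import numpy as np,cv2
from bench import monitor,cams,close_job,ctrl
def snap(n,f=None):
    c=cams.camera(n)
    if f: cv2.imwrite('pics/'+f,c['image'][:,:,::-1])
    return c
def ray(c,u,v):
    F=240/np.tan(np.radians(c['fovy']/2));W=c['world_from_camera']
    return W[:3,3],W[:3,:3]@np.array([(u-c['cx'])/F,(v-c['cy'])/F,1])
def onz(c,u,v,z):
    o,d=ray(c,u,v);return o+d*(z-o[2])/d[2]
def cloud(c):
    F=240/np.tan(np.radians(c['fovy']/2));W=c['world_from_camera']
    v,u=np.mgrid[:480,:640];z=c['depth']
    P=np.stack([(u-c['cx'])/F*z,(v-c['cy'])/F*z,z],-1)
    return P@W[:3,:3].T+W[:3,3]
E
python3 - <<'E'
from h import *
import pickle
s=monitor.sense();print(s['time'],s['position'],s['tool_rot'])
d={n:snap(n,n+'0.png') for n in('top','side')}
pickle.dump(d,open('d.pkl','wb'))
for n in d: print(n,d[n]['fovy'],d[n]['world_from_camera'].round(2))
E
```

```text
0.0 [160.98120408 603.29179814 230.22134739] [[ 9.66149229e-01 -2.57983433e-01 -4.64406012e-04]
 [-2.57983828e-01 -9.66146815e-01 -2.16254879e-03]
 [ 1.09217371e-04  2.20915409e-03 -9.99997554e-01]]
top 45.842385835710814 [[ 2.00000e-02 -9.90000e-01  1.40000e-01  3.57260e+02]
 [-1.00000e+00 -2.00000e-02  0.00000e+00  6.48200e+01]
 [ 0.00000e+00 -1.40000e-01 -9.90000e-01  1.03672e+03]
 [ 0.00000e+00  0.00000e+00  0.00000e+00  1.00000e+00]]
side 51.89031208726895 [[ 9.0000e-01 -2.7000e-01  3.5000e-01  1.5698e+02]
 [-4.4000e-01 -5.5000e-01  7.1000e-01 -6.1916e+02]
 [-0.0000e+00 -7.9000e-01 -6.1000e-01  6.8723e+02]
 [ 0.0000e+00  0.0000e+00  0.0000e+00  1.0000e+00]]
```

View pics/top0.png

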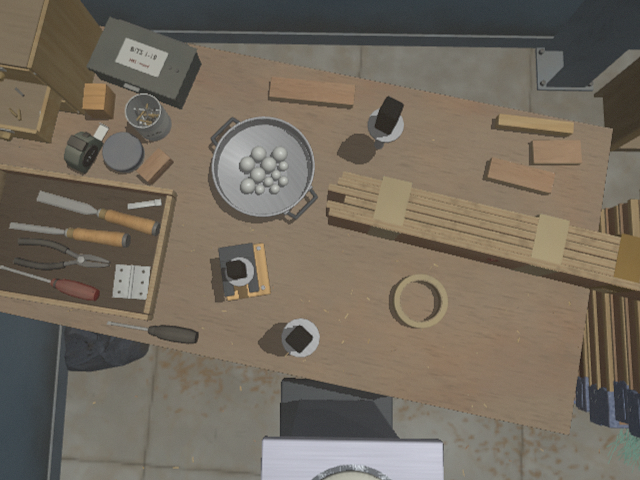

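View pics/side0.png

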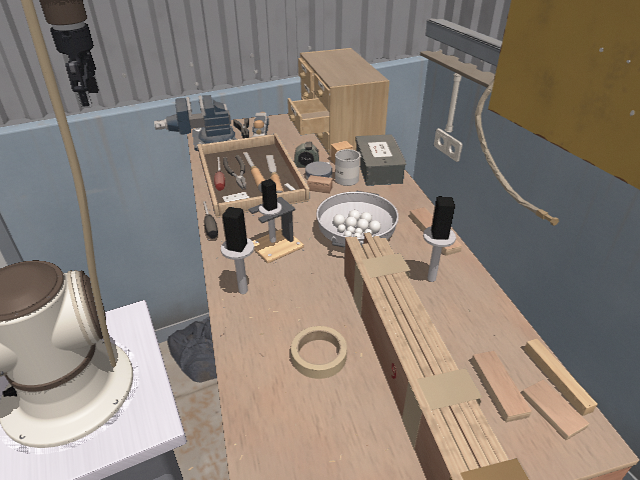

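The top view shows three rods: one hanging in the fork at (238,270), one standing at (300,338) and one at (386,118). The one in the fork is the smallest and matches the description. The bowl is at (262,167), with ears near (227,132) and (300,206). The tape roll is at (420,300).

```bash
cat > m.py <<'E'
from h import *
import pickle
d=pickle.load(open('d.pkl','rb'));c=d['top']
P=cloud(c);I=c['image'].astype(int)
cr=c['image'][100:320,190:330,::-1]
a=cv2.resize(c['image'][110:225,200:325,::-1],None,fx=4,fy=4,interpolation=cv2.INTER_CUBIC)
b=cv2.resize(c['image'][230:310,205:285,::-1],None,fx=3.5,fy=3.5,interpolation=cv2.INTER_CUBIC)
H=460;b=cv2.copyMakeBorder(b,0,H-b.shape[0],0,0,cv2.BORDER_CONSTANT)
cv2.imwrite('pics/crop0.png',np.hstack([a[:H],b]))
Z=P[...,2];u,v=np.meshgrid(range(640),range(480))
def rep(n,m):
    q=P[m];print(n,m.sum(),'mean',q.mean(0).round(1),'mid',((q.min(0)+q.max(0))/2).round(1),'ext',np.ptp(q,axis=0).round(1),'z',np.percentile(q[:,2],[5,50,95]).round(1))
box=lambda a,b,c_,d_:(u>=a)&(u<b)&(v>=c_)&(v<d_)
m=box(200,330,105,230)
rim=m&(Z>44)&(Z<58);q=P[rim][:,:2]
(cx,cy),r=cv2.minEnclosingCircle(q.astype(np.float32));print('rim',cx,cy,r);
A=np.c_[q,np.ones(len(q))];s=np.linalg.lstsq(A,(q**2).sum(1),rcond=None)[0];C=s[:2]/2;print('fit',C,np.sqrt(s[2]+C@C))
rr=np.hypot(*(P[...,:2]-C).transpose(2,0,1));e=m&(rr>97)&(rr<115)&(Z>15)
k=P[e][:,:2]-C;ang=np.degrees(np.arctan2(k[:,1],k[:,0]));print('ears',e.sum(),np.histogram(ang,36,(-180,180))[0]);
print('ear axis',np.degrees(np.angle(np.mean(np.exp(2j*np.radians(ang)))))/2)
m=box(210,280,235,305)
dark=I.max(2)<60
rep('handle',m&(Z>162)&(Z<180))
rep('fork+collar',m&(Z>95)&(Z<118))
f=m&(Z>98)&(Z<107.5);rep('fork',f)
print('forkrect',cv2.minAreaRect(P[f][:,:2].astype(np.float32)))
h=m&(Z>162)&(Z<180);print('hrect',cv2.minAreaRect(P[h][:,:2].astype(np.float32)))
f=m&(Z>5)&(Z<15);rep('foot',f);print('footrect',cv2.minAreaRect(P[f][:,:2].astype(np.float32)))
E
python3 m.py
```

```text
rim 623.8790283203125 133.3001251220703 126.1364974975586
fit [626.35598802 163.77794888] 90.54805896969994
ears 310 [ 0  0  3 50 39 37 25  0  0  0  0  0  0  0  0  0  0  0  0  0  2 47 37 38
 32  0  0  0  0  0  0  0  0  0  0  0]
ear axis 47.1021336283812
handle 248 mean [433.2 192.9 169.4] mid [433.4 192.9 168.4] ext [26.2 26.  11.9] z [165.8 169.6 172.4]
fork+collar 1284 mean [440.3 194.8 105.2] mid [437.9 195.8 106.9] ext [88.6 69.8 18.6] z [101.1 104.6 110.4]
fork 998 mean [443.1 196.7 103.9] mid [437.9 195.8 102.8] ext [88.6 69.8  9.4] z [100.9 104.  106.9]
forkrect ((437.73114013671875, 196.00706481933594), (82.41860961914062, 58.150794982910156), 9.912446022033691)
hrect ((433.4706115722656, 193.29486083984375), (23.854110717773438, 24.086795806884766), 10.148343086242676)
foot 809 mean [433.  177.6   8.9] mid [442.9 188.5   9.8] ext [105.1  79.    9.4] z [ 5.9  8.9 11.7]
footrect ((432.4884033203125, 174.10675048828125), (66.81533813476562, 119.5780029296875), 65.43541717529297)
```

View pics/crop0.png

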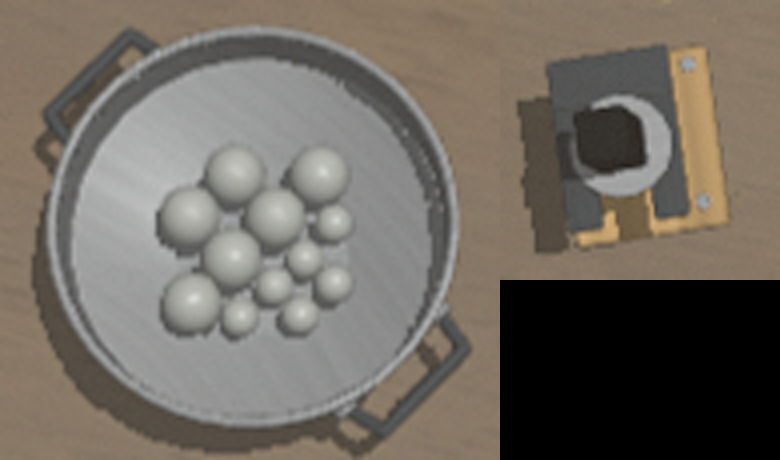

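Choice: the rod in the fork, at top pixel (238,270), with a 24 mm handle and its top at about 170 mm. This fits the description; the other two stand outside any fork and are bigger. In the crop, the large balls lie toward the upper-left ear, so pan +y is about 47° in the world frame. The slot opens toward the robot and the hanger yaw is about 10°. I'll approach now.

Emit:
jog_arm:
  moves:
    - [[36.9,32.7,0],-25]
    - [[36.9,32.7,0],-25]
    - [[36.9,32.7,0],-25]
    - [[36.9,32.7,0],-25]
    - [[36.9,32.7,0],-25]
  claw: 6.0

```text
time: 0.72
position: [334.2, 341.3, 231.1]
tool_rot: [[0.985, 0.175, -0.0], [0.175, -0.985, -0.0], [-0.0, 0.0, -1.0]]
ft_force: [0.8, 0.2, -0.4]
finger_gap: 60.4
grasp_force: 0.0
```

```bash
cat >> h.py <<'E'
def to(p,yaw=10):
    s=monitor.sense();R=np.array(s['tool_rot']);d=np.array(p)-s['position']
    y=np.degrees(np.arctan2(R[1,0],R[0,0]))
    print('t',round(s['time'],2),'pos',np.round(s['position'],1),'yaw',y.round(1),'shift cm',(R.T@d/10).round(2),'turn',round(y-yaw,1),'F',np.round(s['ft_force'],1),'gap',round(s['finger_gap'],1),'g',round(s['grasp_force'],1))
E
python3 -c "
from h import *
to([433.4,193,230])"
```

```text
t 0.72 pos [334.2 341.3 231.1] yaw 10.1 shift cm [ 7.16 16.34  0.11] turn 0.1 F [ 0.8  0.2 -0.4] gap 60.4 g 0.0
```

Emit:
jog_arm:
  moves:
    - [[7.2,16.3,0],0]
    - [[7.2,16.3,0],0]
    - [[7.2,16.3,0],0]
    - [[7.2,16.3,0],0]

```text
time: 1.23
position: [434.0, 192.5, 230.9]
tool_rot: [[0.986, 0.169, -0.001], [0.169, -0.986, -0.001], [-0.001, 0.001, -1.0]]
ft_force: [0.4, 0.1, -0.7]
finger_gap: 59.9
grasp_force: 0.0
```

```bash
python3 -c "
from h import *
to([433.4,193,124])
c=snap('wrist','w1.png');print(c['fovy'],c['world_from_camera'].round(2))
P=cloud(c);Z=P[...,2];print(P[240,320])
for a,b in((160,176),(98,107),(107,116)):
    m=((Z>a)&(Z<b)&(abs(P[...,0]-435)<70)&(abs(P[...,1]-195)<50));
    if m.sum()>20: print(a,m.sum(),cv2.minAreaRect(P[m][:,:2].astype(np.float32)),P[m].mean(0).round(1),np.median(P[m][:,2]))
"
```

```text
t 1.23 pos [434.  192.5 230.9] yaw 9.7 shift cm [-0.03 -0.07 10.69] turn -0.3 F [ 0.4  0.1 -0.7] gap 59.9 g 0.0
65.65858886996921 [[ 1.7000e-01 -9.5000e-01 -2.7000e-01  5.0148e+02]
 [-9.9000e-01 -1.6000e-01 -5.0000e-02  2.0477e+02]
 [ 0.0000e+00  2.7000e-01 -9.6000e-01  3.7368e+02]
 [ 0.0000e+00  0.0000e+00  0.0000e+00  1.0000e+00]]
[444.31493513 193.1182159  170.55825737]
160 1748 ((434.16802978515625, 194.62045288085938), (24.000444412231445, 24.078367233276367), 10.118343353271484) [435.6 194.8 170.4] 171.00450321802504
98 4478 ((437.79010009765625, 196.89447021484375), (81.83631896972656, 58.02705001831055), 9.861896514892578) [449.5 200.2 105.2] 105.29751341426993
107 1593 ((440.71697998046875, 196.4256591796875), (75.47284698486328, 54.26906204223633), 7.973351955413818) [441.7 195.5 110.4] 110.36237610957483
```

View pics/w1.png

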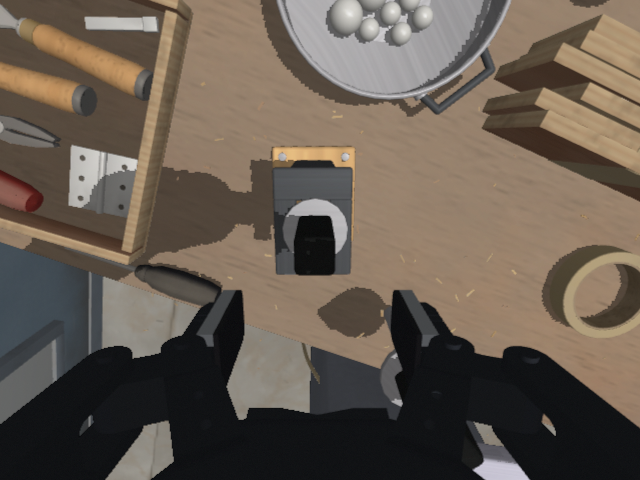

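The wrist view shows the fork rod's black handle at (315,245), centred between the fingers and square with the fork. The rest of the picture agrees with the top view. Descending and gripping next.

Emit:
jog_arm:
  moves:
    - [[0,-0.16,5],0]
    - [[0,-0.16,10.7],0]
    - [[0,-0.16,10.7],0]

```text
time: 1.65
position: [429.7, 195.6, 120.9]
tool_rot: [[0.984, 0.176, -0.008], [0.176, -0.984, -0.007], [-0.009, 0.005, -1.0]]
ft_force: [0.2, 0.6, 0.4]
finger_gap: 60.3
grasp_force: 0.0
```

Emit:
jog_arm:
  moves:
    - [[0,0,0],0]
    - [[0,0,0],0]
    - [[0,0,0],0]
    - [[0,0,0],0]
    - [[0,0,0],0]
  claw: 1.0

```text
time: 2.28
position: [434.2, 198.2, 127.0]
tool_rot: [[0.984, 0.175, 0.004], [0.175, -0.984, 0.003], [0.005, -0.003, -1.0]]
ft_force: [-0.5, -0.0, 7.3]
finger_gap: 23.6
grasp_force: 59.8
```

```bash
python3 -c "
from h import *
to([434,194,230])"
```

```text
t 2.27 pos [434.2 198.2 127. ] yaw 10.1 shift cm [ -0.04   0.39 -10.31] turn 0.1 F [-0.5 -0.   7.3] gap 23.6 g 59.8
```

Emit:
jog_arm:
  moves:
    - [[0,0,-2],0]
    - [[0,0,-5],0]
    - [[0,0,-9.5],0]
    - [[0,0,-9.5],0]
    - [[0,0,-9.5],0]

```text
time: 2.9
position: [432.0, 196.6, 219.1]
tool_rot: [[0.985, 0.174, -0.001], [0.174, -0.985, 0.001], [-0.001, -0.001, -1.0]]
ft_force: [0.2, 0.3, -2.5]
finger_gap: 23.2
grasp_force: 59.3
```

```bash
python3 -c "
from h import *
to([626,164,220])
c=snap('side','s1.png');P=cloud(c);d=c['image']
s=monitor.sense()['position'];m=(np.hypot(P[...,0]-s[0],P[...,1]-s[1])<32)&(P[...,2]>95)&(P[...,2]<200)
for z in range(100,200,8):
  k=m&(abs(P[...,2]-z)<4); print(z,k.sum(),P[k].mean(0).round(1) if k.sum() else '', np.ptp(P[k][:,:2],axis=0).round() if k.sum() else '')
"
```

```text
t 2.9 pos [432.  196.6 219.1] yaw 10.0 shift cm [18.54  6.59 -0.11] turn 0.0 F [ 0.2  0.3 -2.5] gap 23.2 g 59.3
100 55 [431.7 191.2 102.5] [55. 59.]
108 198 [434.7 193.  105.9] [62. 58.]
116 15 [428.  192.1 117.4] [10. 13.]
124 20 [427.9 191.8 124.7] [12. 10.]
132 21 [428.5 191.7 131.7] [11. 11.]
140 23 [429.3 191.6 139.4] [13.  8.]
148 25 [428.4 191.5 147.8] [13. 12.]
156 21 [428.6 191.2 155.7] [11.  8.]
164 25 [428.5 191.5 163.6] [13.  7.]
172 26 [429.2 191.  172. ] [13.  7.]
180 24 [429.  191.8 180. ] [14. 10.]
188 12 [428.6 191.2 186.1] [10. 11.]
196 11 [422.9 180.9 198.8] [40. 23.]
```

View pics/s1.png

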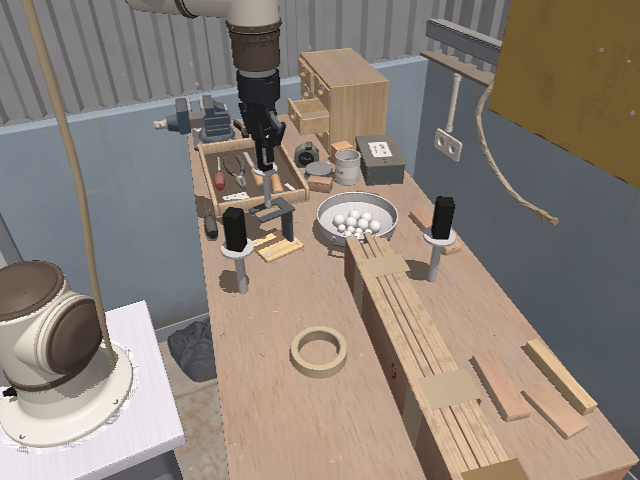

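The side view shows the rod held upright at (267,185), clear of the fork, with the collar at about z = 199, so the TCP is about 105 mm above the tip. The bowl is undisturbed. I'll go above a ball-free spot near the +y ear and turn the tool so its x and y axes match the pan's y and x.

Emit:
jog_arm:
  moves:
    - [[5,0.8,0],-10]
    - [[11,1.8,0],-20]
    - [[17,2.7,0],-30]
    - [[22.6,3.6,0],-37]
    - [[22.6,3.6,0],-37]

```text
time: 3.58
position: [663.6, 200.1, 213.4]
tool_rot: [[0.683, 0.73, -0.006], [0.73, -0.683, -0.003], [-0.007, -0.002, -1.0]]
ft_force: [-1.2, 0.0, -2.3]
finger_gap: 23.8
grasp_force: 59.8
```

```bash
cat >> h.py <<'E'
C=np.array([626.4,163.8])
def pan(p):
    d=p[...,:2]-C;a=np.radians(47.1);X=np.array([np.sin(a),-np.cos(a)]);Y=np.array([np.cos(a),np.sin(a)])
    return np.stack([d@X,d@Y],-1)
def balls(c,f=None):
    P=cloud(c);q=pan(P);r=np.hypot(*q.transpose(2,0,1))
    g=cv2.cvtColor(c['image'],cv2.COLOR_RGB2GRAY)
    h=P[...,2]-7.5-np.maximum(0,r-41)*.42
    m=((r<83)&(h>7)&(P[...,2]<48)&(g>110)).astype(np.uint8)
    dt=cv2.distanceTransform(m,cv2.DIST_L2,5);out=[]
    if f:
        ys,xs=np.where(r<100);y0,y1,x0,x1=ys.min(),ys.max(),xs.min(),xs.max()
        k=max(1,int(480/(y1-y0)));cv2.imwrite('pics/'+f,cv2.resize(c['image'][y0:y1,x0:x1,::-1],None,fx=k,fy=k,interpolation=cv2.INTER_CUBIC));print('crop',x0,y0,k)
    pk=(dt==cv2.dilate(dt,np.ones((7,7))))&(dt>2.5)
    n,l,_,ce=cv2.connectedComponentsWithStats(pk.astype(np.uint8))
    F=240/np.tan(np.radians(c['fovy']/2))
    for x,y in ce[1:]:
        i,j=int(round(y)),int(round(x));rad=dt[i,j]*c['depth'][i,j]/F
        # top of ball seen; push back a radius along the ray
        o,d=ray(c,x,y);d=d/np.linalg.norm(d);p=P[i,j]+d*(14 if rad>11 else 9)
        out.append((*pan(p).round(0),round(float(p[2])),round(float(rad),1)))
    return out
E
python3 -c "
from h import *
import pickle
to([660.4,200.3,120],47.1)
s=monitor.sense();print(pan(np.array(s['position'])))
c=pickle.load(open('d.pkl','rb'))['top']
for b in balls(c):print(b)
"
```

```text
t 3.58 pos [663.6 200.1 213.4] yaw 46.9 shift cm [-0.14 -0.22  9.34] turn -0.2 F [-1.2  0.  -2.3] gap 23.8 g 59.8
[ 2.51076561 51.91984396]
(np.float64(16.0), np.float64(33.0), 20, 12.0)
(np.float64(43.0), np.float64(5.0), 21, 12.0)
(np.float64(-12.0), np.float64(37.0), 17, 12.0)
(np.float64(14.0), np.float64(5.0), 20, 12.0)
(np.float64(33.0), np.float64(-15.0), 16, 7.3)
(np.float64(-15.0), np.float64(8.0), 21, 11.2)
(np.float64(10.0), np.float64(-16.0), 16, 7.7)
(np.float64(-10.0), np.float64(-15.0), 18, 7.7)
(np.float64(11.0), np.float64(-34.0), 17, 7.7)
(np.float64(-41.0), np.float64(5.0), 23, 12.6)
(np.float64(-30.0), np.float64(-15.0), 16, 8.0)
(np.float64(-10.0), np.float64(-33.0), 15, 7.7)
```

Every ball reads at a plausible height (about 16 small, 20 large). My planned entry point is too near a large ball, so I'll enter at pan (0,-57), beside the small ones, instead.

Emit:
jog_arm:
  moves:
    - [[-5,0,0],0]
    - [[-10.7,0,0],0]
    - [[-10.7,0,0],0]
    - [[-10.7,0,4],0]
    - [[-10.7,0,7],0]

```text
time: 4.2
position: [587.5, 122.8, 147.8]
tool_rot: [[0.682, 0.732, -0.001], [0.732, -0.682, 0.0], [-0.001, -0.001, -1.0]]
ft_force: [0.2, 0.0, -2.4]
finger_gap: 23.4
grasp_force: 59.9
```

Emit:
jog_arm:
  moves:
    - [[0,0,1.2],0]
    - [[0,0,2.2],0]
    - [[0,0,2.2],0]

```text
time: 4.58
position: [588.7, 122.9, 127.2]
tool_rot: [[0.681, 0.732, -0.0], [0.732, -0.681, -0.0], [-0.0, -0.0, -1.0]]
ft_force: [-0.3, 0.1, -1.6]
finger_gap: 23.1
grasp_force: 59.8
```

```bash
python3 -c "
from h import *
to([626.4,163.8,118],47.1)
s=monitor.sense();print(pan(np.array(s['position'])))
"
```

```text
t 4.58 pos [588.7 122.9 127.2] yaw 47.1 shift cm [ 5.57 -0.03  0.92] turn -0.0 F [-0.3  0.1 -1.6] gap 23.1 g 59.8
[  0.26064334 -55.64968154]
```

Emit:
jog_arm:
  moves:
    - [[2,0,0.4],0]
    - [[4,0,0.8],0]
    - [[6,0,0.8],0]
    - [[7.8,0,0.8],0]
    - [[9.6,0,0.8],0]

```text
time: 5.2
position: [655.0, 193.6, 120.7]
tool_rot: [[0.681, 0.732, 0.002], [0.732, -0.681, 0.001], [0.002, 0.001, -1.0]]
ft_force: [-0.0, -0.7, -1.2]
finger_gap: 23.4
grasp_force: 60.0
```

Emit:
jog_arm:
  moves:
    - [[-0.6,2.0,0],0]
    - [[-2,3.5,0],0]
    - [[-4,4,0],0]
    - [[-6,3.5,0],0]
    - [[-7.4,2,0],0]

```text
time: 5.82
position: [617.8, 122.4, 119.9]
tool_rot: [[0.683, 0.73, 0.001], [0.73, -0.683, -0.0], [0.0, 0.0, -1.0]]
ft_force: [-0.2, 0.4, -3.0]
finger_gap: 23.2
grasp_force: 59.9
```

```bash
python3 -c "
from h import *
to([626.4,163.8,118],47.1)
s=monitor.sense();print(pan(np.array(s['position'])))
for n in('top','wrist','side'):
  c=snap(n);print(n)
  for b in balls(c,n+'2.png'):print(*b)
a=[cv2.imread('pics/%s2.png'%n) for n in('top','wrist','side')]
a=[cv2.resize(x,(266,266)) for x in a];cv2.imwrite('pics/all2.png',np.hstack(a))
"
```

```text
t 5.83 pos [617.8 122.4 119.9] yaw 46.9 shift cm [ 3.61 -2.2   0.19] turn -0.2 F [-0.2  0.4 -3. ] gap 23.2 g 59.9
[ 21.85232215 -36.20723039]
top
crop 146 35 2
-3.0 37.0 25 9.1
18.0 -54.0 38 6.4
27.0 -65.0 33 7.2
24.0 -65.0 31 7.2
-9.0 -47.0 29 5.0
-1.0 -54.0 28 7.9
-26.0 -36.0 17 7.3
wrist
crop 0 0 1
-7.0 44.0 26 7.1
-14.0 43.0 25 5.5
-1.0 42.0 25 7.6
-11.0 33.0 25 5.2
-3.0 29.0 22 3.1
-8.0 14.0 25 9.7
-38.0 11.0 26 8.3
26.0 8.0 25 7.9
36.0 1.0 21 1.9
-39.0 1.0 26 2.7
24.0 -1.0 28 5.0
30.0 -2.0 25 2.0
-17.0 -9.0 17 5.4
-35.0 -12.0 15 4.1
-33.0 -13.0 17 4.1
4.0 -12.0 17 4.9
-33.0 -18.0 16 2.9
3.0 -27.0 15 3.3
-15.0 -28.0 18 5.7
7.0 -30.0 17 3.3
1.0 -33.0 17 3.7
5.0 -34.0 16 3.4
-33.0 -33.0 21 6.0
-33.0 -35.0 21 6.0
-7.0 -41.0 28 3.2
-16.0 -47.0 31 5.9
side
crop 309 13 1
-38.0 10.0 21 12.8
-10.0 11.0 23 11.8
-17.0 -8.0 18 9.1
28.0 1.0 22 9.5
-32.0 -23.0 20 9.9
-12.0 -47.0 36 9.6
3.0 -13.0 18 6.8
20.0 -38.0 28 6.1
```

View pics/all2.png

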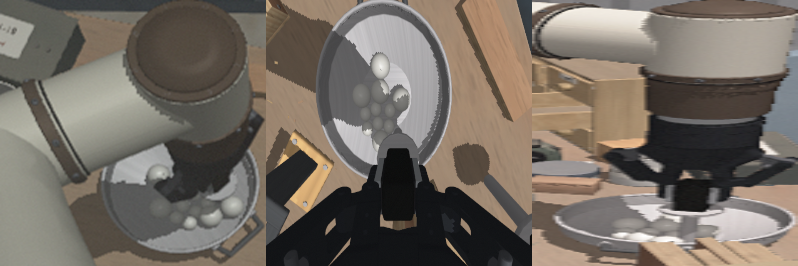

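The wrist view (middle panel) shows the balls in a tight cluster, with the rod beside it at the -y side. The top view is mostly blocked by the arm. The sizes are not clearly mixed yet, so I'll keep stirring with a loop, a cross stroke, and a loop each way.

Emit:
jog_arm:
  moves:
    - [[-0.6,-2,0],0]
    - [[0.3,-4.5,0],0]
    - [[2.2,-5.8,0],0]
    - [[4.6,-5.8,0],0]
    - [[6.5,-4.5,0],0]

```text
time: 6.6
position: [631.0, 205.1, 119.6]
tool_rot: [[0.68, 0.733, 0.001], [0.733, -0.68, 0.0], [0.001, 0.001, -1.0]]
ft_force: [-0.6, -0.2, -2.3]
finger_gap: 23.5
grasp_force: 59.9
```

Emit:
jog_arm:
  moves:
    - [[0.9,2.5,0],0]
    - [[-1.1,2.5,0],0]
    - [[-3.6,2.5,0],0]
    - [[-6.1,2.5,0],0]
    - [[-7.3,2.5,0],0]

```text
time: 7.22
position: [598.7, 132.4, 119.4]
tool_rot: [[0.682, 0.732, 0.001], [0.732, -0.682, 0.0], [0.0, 0.0, -1.0]]
ft_force: [-0.4, 0.5, -2.3]
finger_gap: 23.4
grasp_force: 60.0
```

Emit:
jog_arm:
  moves:
    - [[1.1,2.5,0],0]
    - [[3,3.8,0],0]
    - [[5.4,3.8,0],0]
    - [[7.3,2.5,0],0]
    - [[8.2,0,0],0]

```text
time: 7.85
position: [654.9, 194.3, 118.8]
tool_rot: [[0.682, 0.732, 0.0], [0.732, -0.682, -0.0], [0.0, 0.0, -1.0]]
ft_force: [-0.4, -1.3, -2.5]
finger_gap: 23.6
grasp_force: 60.2
```

Emit:
jog_arm:
  moves:
    - [[-0.9,-2.5,0],0]
    - [[-2.8,-3.8,0],0]
    - [[-5.2,-3.8,0],0]
    - [[-7.1,-2.5,0],0]
    - [[-8,0,0],0]

```text
time: 8.48
position: [599.3, 134.1, 119.8]
tool_rot: [[0.68, 0.733, 0.0], [0.733, -0.68, 0.0], [0.0, 0.0, -1.0]]
ft_force: [0.4, 0.4, -1.9]
finger_gap: 23.2
grasp_force: 60.2
```

Emit:
jog_arm:
  moves:
    - [[-1,0,-2],0]
    - [[-1,0,-6],0]
    - [[-1,0,-9],0]
    - [[-4,-4,-10],0]
    - [[-8,-8,-10],0]

```text
time: 9.1
position: [486.5, 130.9, 221.2]
tool_rot: [[0.682, 0.732, 0.004], [0.732, -0.682, 0.002], [0.004, 0.001, -1.0]]
ft_force: [-1.5, 0.5, -1.5]
finger_gap: 23.3
grasp_force: 60.4
```

```bash
cat > look.py <<'E'
from h import *
import sys
to([431.4,195.6,219],10)
s=monitor.sense();print(pan(np.array(s['position'])))
for n in('wrist','top','side'):
  c=snap(n);q=pan(cloud(c));m=np.hypot(*q.transpose(2,0,1))<60;print(n,m.sum())
  for b in balls(c,n+sys.argv[1]+'.png'):print(*b)
E
python3 look.py 3
```

```text
t 9.1 pos [486.5 130.9 221.2] yaw 47.0 shift cm [ 0.98 -8.44  0.21] turn 37.0 F [-1.5  0.5 -1.5] gap 23.3 g 60.4
[ -80.06582967 -119.33636113]
wrist 16158
crop 0 0 1
15.0 39.0 16 8.3
-4.0 33.0 25 5.6
30.0 29.0 17 8.4
-9.0 26.0 25 3.5
5.0 25.0 25 5.8
-34.0 24.0 26 9.3
1.0 24.0 28 5.3
-23.0 22.0 25 5.3
-4.0 17.0 24 7.5
-2.0 17.0 23 7.5
19.0 16.0 15 8.5
-9.0 7.0 14 3.5
38.0 3.0 28 10.7
-30.0 2.0 27 8.8
-5.0 -1.0 16 6.1
12.0 -2.0 18 8.4
-27.0 -6.0 25 7.7
-9.0 -19.0 21 12.6
29.0 -21.0 22 12.5
5.0 -30.0 15 4.7
8.0 -37.0 17 6.1
top 81
crop 229 117 5
side 993
crop 313 192 7
-32.0 24.0 21 13.4
-2.0 25.0 24 12.4
9.0 43.0 8 12.1
-30.0 -1.0 22 13.6
33.0 8.0 23 11.3
-10.0 -17.0 21 13.4
18.0 -17.0 29 9.3
```

```bash
python3 -c "
from h import *
c=snap('wrist');im=c['image'][:,:,::-1].copy()
W=c['world_from_camera'];F=240/np.tan(np.radians(c['fovy']/2))
a=np.radians(47.1);X=np.array([np.sin(a),-np.cos(a),0]);Y=np.array([np.cos(a),np.sin(a),0])
def pr(x,y,z):
    p=np.r_[C,z]+x*X+y*Y;p=W[:3,:3].T@(p-W[:3,3]);return tuple(int(t) for t in(p[0]/p[2]*F+c['cx'],p[1]/p[2]*F+c['cy']))
cv2.line(im,pr(-80,0,18),pr(80,0,18),(0,0,255),1);cv2.line(im,pr(0,-80,18),pr(0,80,18),(0,255,0),1);cv2.putText(im,'+y',pr(0,70,18),0,.4,(0,255,0))
u,v=pr(0,0,18);print(u,v);v0=max(0,v-110);u0=max(0,u-140)
cv2.imwrite('pics/c3.png',cv2.resize(im[v0:v0+200,u0:u0+266],None,fx=3,fy=3,interpolation=cv2.INTER_CUBIC))
"
```

```text
412 69
```

View pics/c3.png

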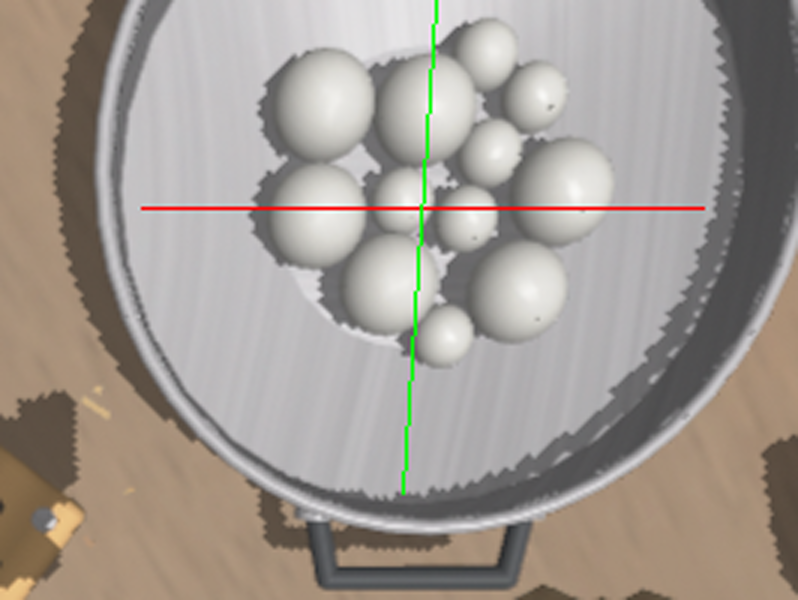

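The crop (ear line green, +y up, half line red) shows 2 large clearly below the red line and 2–4 above. Of the small balls, 3 are above, 1 is clearly below (445,335), and 2 lie nearly on the line at (400,200) and (467,218). That's almost mixed but has no margin. One more stroke from the +y side, through the group of small balls, should fix it.

Emit:
jog_arm:
  moves:
    - [[5,3,0],0]
    - [[10,6,0],0]
    - [[15,8.5,0],0]
    - [[17.9,10.2,0],0]
    - [[17.9,10.2,0],0]

```text
time: 9.93
position: [685.9, 192.2, 217.2]
tool_rot: [[0.682, 0.731, -0.001], [0.731, -0.682, -0.001], [-0.001, 0.0, -1.0]]
ft_force: [-0.6, -1.0, -1.7]
finger_gap: 23.6
grasp_force: 60.5
```

```bash
python3 -c "
from h import *
to([431,195,130],47.1)
s=monitor.sense();print(pan(np.array(s['position'])))"
```

```text
t 9.93 pos [685.9 192.2 217.2] yaw 47.0 shift cm [-17.18 -18.83   8.73] turn -0.1 F [-0.6 -1.  -1.7] gap 23.6 g 60.5
[24.24432175 61.3472292 ]
```

Emit:
jog_arm:
  moves:
    - [[0,0,4],0]
    - [[0,0,7.5],0]
    - [[0,0,8.9],0]
    - [[0,0,8.9],0]

```text
time: 10.42
position: [683.1, 191.6, 130.0]
tool_rot: [[0.681, 0.732, -0.001], [0.732, -0.681, -0.001], [-0.001, 0.0, -1.0]]
ft_force: [0.6, 0.2, -1.9]
finger_gap: 23.5
grasp_force: 60.4
```

Emit:
jog_arm:
  moves:
    - [[-1.6,-0.3,0.6],0]
    - [[-3.2,-0.6,1],0]
    - [[-4.8,-0.9,1],0]
    - [[-6.4,-1.2,1],0]
    - [[-7.9,-1.4,1],0]

```text
time: 11.05
position: [620.1, 143.8, 122.9]
tool_rot: [[0.681, 0.732, 0.005], [0.732, -0.681, 0.002], [0.005, 0.002, -1.0]]
ft_force: [0.7, 0.5, -1.6]
finger_gap: 23.2
grasp_force: 60.7
```

Emit:
jog_arm:
  moves:
    - [[0,0,-3],0]
    - [[0,0,-7],0]
    - [[0,0,-10],0]
    - [[-4,-4,-10],0]
    - [[-8,-8,-10],0]

```text
time: 11.68
position: [505.2, 139.4, 221.6]
tool_rot: [[0.682, 0.732, 0.002], [0.732, -0.682, 0.001], [0.003, 0.001, -1.0]]
ft_force: [0.1, 1.3, -2.1]
finger_gap: 23.3
grasp_force: 60.8
```

Emit:
jog_arm:
  moves:
    - [[-2,0,0],0]
    - [[-2,0,0],0]
    - [[-2,0,0],0]

```text
time: 12.05
position: [493.3, 125.2, 221.4]
tool_rot: [[0.681, 0.732, 0.003], [0.732, -0.681, 0.001], [0.003, 0.001, -1.0]]
ft_force: [0.4, 0.2, -1.6]
finger_gap: 23.4
grasp_force: 60.8
```

```bash
cat > look2.py <<'E'
from h import *
import sys
to([431.4,195.6,219],10)
s=monitor.sense();print(pan(np.array(s['position'])))
c=snap('wrist');im=c['image'][:,:,::-1].copy()
for b in balls(c):print(*b)
W=c['world_from_camera'];F=240/np.tan(np.radians(c['fovy']/2))
a=np.radians(47.1);X=np.array([np.sin(a),-np.cos(a),0]);Y=np.array([np.cos(a),np.sin(a),0])
def pr(x,y,z):
    p=np.r_[C,z]+x*X+y*Y;p=W[:3,:3].T@(p-W[:3,3]);return tuple(int(t) for t in(p[0]/p[2]*F+c['cx'],p[1]/p[2]*F+c['cy']))
cv2.line(im,pr(-80,0,18),pr(80,0,18),(0,0,255),1);cv2.line(im,pr(0,-80,18),pr(0,80,18),(0,255,0),1)
u,v=pr(0,0,18);print(u,v);v0=max(0,v-110);u0=max(0,u-140)
cv2.imwrite('pics/c%s.png'%sys.argv[1],cv2.resize(im[v0:v0+200,u0:u0+266],None,fx=3,fy=3,interpolation=cv2.INTER_CUBIC))
E
python3 look2.py 4
```

```text
t 12.05 pos [493.3 125.2 221.4] yaw 47.1 shift cm [ 0.93 -9.33  0.23] turn 37.1 F [ 0.4  0.2 -1.6] gap 23.4 g 60.8
[ -71.21728472 -118.8688821 ]
26.0 35.0 16 8.0
-20.0 32.0 21 11.8
7.0 31.0 16 8.5
43.0 21.0 25 4.5
-6.0 15.0 23 11.1
32.0 13.0 25 8.8
-35.0 11.0 27 10.7
38.0 10.0 26 9.2
-7.0 7.0 25 9.3
-33.0 6.0 25 10.8
21.0 -1.0 26 7.2
11.0 -7.0 24 7.3
-5.0 -11.0 16 8.3
20.0 -13.0 25 6.6
-26.0 -18.0 26 10.6
-6.0 -28.0 16 6.9
17.0 -28.0 16 8.4
5.0 -41.0 18 8.5
400 73
```

View pics/c4.png

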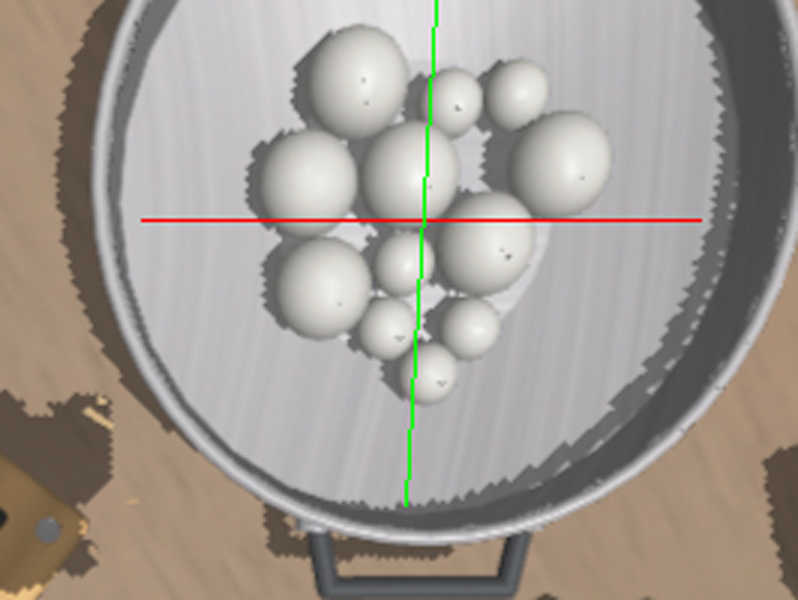

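The crop now shows a clear mix. Above the line are 4 large and 2 small, at (452,102) and (517,95). Below it are 2 large, at (322,288) and (487,243), and 4 small; both sizes straddle the ear line. I'll check the pan centre and the margins before accepting it.

```bash
python3 -c "
from h import *
for n in('wrist','top'):
  c=snap(n);P=cloud(c);r=np.hypot(*(P[...,:2]-C).transpose(2,0,1))
  m=(P[...,2]>48)&(P[...,2]<56)&(r>80)&(r<98);q=P[m][:,:2]
  A=np.c_[q,np.ones(len(q))];s=np.linalg.lstsq(A,(q**2).sum(1),rcond=None)[0];c0=s[:2]/2;print(n,m.sum(),c0,np.sqrt(s[2]+c0@c0),np.median(P[m][:,2]))
  # ball outlines: per-ball sphere fit about seeds
  if n=='wrist':
    S=[(-20,32,14),(-35,9,14),(-6,12,14),(38,12,14),(18,-6,14),(-28,-16,14),(7,31,9),(26,35,9),(-5,-11,9),(-6,-28,9),(17,-28,9),(5,-41,9)]
    from scipy.optimize import least_squares
    q=pan(P);Q=np.dstack([q,P[...,2]])
    for x,y,R in S:
      k=(np.hypot(q[...,0]-x,q[...,1]-y)<R*.8)&(P[...,2]>R+4)&(P[...,2]<50);D=Q[k]
      f=least_squares(lambda p:np.linalg.norm(D-p,axis=1)-R,[x,y,R+8],loss='soft_l1')
      print(R,k.sum(),f.x.round(1),round(float(np.median(abs(f.fun))),2))
"
```

```text
wrist 3295 [628.2983744  166.83324122] 89.30097093967886 51.864360238529514
14 726 [-21.   34.6  21.7] 0.4
14 649 [-33.6   9.3  21.6] 0.46
14 648 [-5.2 11.3 21.7] 0.43
14 627 [36.6 13.8 21.7] 0.45
14 596 [17.2 -6.4 21.6] 0.42
14 565 [-28.5 -18.2  21.6] 0.36
9 249 [ 6.2 30.7 16.6] 0.46
9 207 [24.7 32.5 16.7] 0.34
9 240 [ -4.7 -11.1  16.7] 0.39
9 192 [ -8.6 -28.8  16.7] 0.37
9 206 [ 15.7 -28.7  16.7] 0.34
9 207 [  3.5 -41.6  19.8] 0.45
top 193 [628.61983942 164.63847356] 88.62569108467326 50.818323978401736
```

A sphere fit puts every ball at rest on the floor at the right height, with margins of several mm on every condition. The balls are mixed. Taking the rod back.

Emit:
jog_arm:
  moves:
    - [[0.2,-2.5,-1],10]
    - [[0.5,-5,-1],20]
    - [[0.8,-7.5,-1],30]
    - [[1,-9.35,-1],37]
    - [[1,-9.35,-1],37]

```text
time: 12.82
position: [430.6, 196.8, 230.2]
tool_rot: [[0.984, 0.177, -0.0], [0.177, -0.984, -0.0], [-0.0, 0.0, -1.0]]
ft_force: [-0.0, 0.8, -3.0]
finger_gap: 23.3
grasp_force: 60.9
```

Emit:
jog_arm:
  moves:
    - [[0,0,0],0]
    - [[0,0,0],0]
    - [[0,0,0],0]

```text
time: 13.2
position: [431.0, 195.5, 230.2]
tool_rot: [[0.985, 0.174, -0.0], [0.174, -0.985, -0.0], [-0.0, 0.0, -1.0]]
ft_force: [-0.8, -0.2, -2.3]
finger_gap: 23.4
grasp_force: 60.9
```

```bash
python3 -c "
from h import *
to([432,196.6,124],10)
c=snap('side');P=cloud(c);s=monitor.sense()['position'];m=(np.hypot(P[...,0]-s[0],P[...,1]-s[1])<18)
for z in range(112,204,10):
  k=m&(abs(P[...,2]-z)<5); print(z,k.sum(),P[k].mean(0).round(1) if k.sum() else '')
c=snap('wrist');P=cloud(c);Z=P[...,2];m=((Z>98)&(Z<107)&(abs(P[...,0]-435)<70)&(abs(P[...,1]-195)<50));print(cv2.minAreaRect(P[m][:,:2].astype(np.float32)))
"
```

```text
t 13.2 pos [431.  195.5 230.2] yaw 10.0 shift cm [ 0.12 -0.09 10.62] turn 0.0 F [-0.8 -0.2 -2.3] gap 23.4 g 60.9
112 5 [430.  209.9 107.9]
122 3 [428.9 190.6 125.9]
132 30 [428.2 190.2 132.3]
142 27 [427.6 190.7 142. ]
152 26 [427.2 190.1 151.6]
162 33 [427.7 189.9 161.5]
172 34 [427.7 190.8 172.1]
182 29 [427.8 190.  182.6]
192 28 [427.9 189.9 192.1]
202 9 [427.8 189.1 197.9]
((445.3887939453125, 198.1117401123047), (66.32880401611328, 58.17231750488281), 9.92491626739502)
```

Emit:
jog_arm:
  moves:
    - [[0.1,-0.1,1.5],0]
    - [[0.1,-0.1,4],0]
    - [[0.1,-0.1,7],0]
    - [[0.1,-0.1,9.4],0]
    - [[0.1,-0.1,9.9],0]

```text
time: 13.92
position: [430.3, 196.0, 129.1]
tool_rot: [[0.985, 0.174, -0.004], [0.174, -0.985, -0.003], [-0.004, 0.003, -1.0]]
ft_force: [-1.2, 0.7, -1.9]
finger_gap: 23.5
grasp_force: 60.8
```

Emit:
jog_arm:
  moves:
    - [[0,0,0.3],0]
    - [[0,0,0.5],0]
    - [[0,0,0.5],0]

```text
time: 14.3
position: [431.9, 197.4, 127.0]
tool_rot: [[0.985, 0.175, 0.001], [0.175, -0.985, 0.001], [0.002, -0.001, -1.0]]
ft_force: [0.2, 0.7, -1.4]
finger_gap: 23.3
grasp_force: 61.1
```

```bash
python3 -c "
from h import *
to([432,196.6,124],10)
c=snap('side');P=cloud(c);s=monitor.sense()['position'];m=(np.hypot(P[...,0]-s[0],P[...,1]-s[1])<26)&(P[...,2]>100)&(P[...,2]<122)
print(np.histogram(P[m][:,2],11,(100,122)))
"
```

```text
t 14.3 pos [431.9 197.4 127. ] yaw 10.1 shift cm [-0.01  0.08  0.3 ] turn 0.1 F [ 0.2  0.7 -1.4] gap 23.3 g 61.1
(array([ 0,  7, 14, 21, 38, 90, 21, 10, 15,  7,  9]), array([100., 102., 104., 106., 108., 110., 112., 114., 116., 118., 120.,
       122.]))
```

Emit:
jog_arm:
  moves:
    - [[0,0,0.1],0]
    - [[0,0,0.2],0]
    - [[0,0,0.2],0]

```text
time: 14.72
position: [432.0, 197.4, 126.9]
tool_rot: [[0.984, 0.176, 0.002], [0.176, -0.984, 0.001], [0.002, -0.001, -1.0]]
ft_force: [-5.5, -1.5, 13.0]
finger_gap: 23.4
grasp_force: 63.1
```

Collar contact (+13 N). Releasing and backing straight up.

Emit:
jog_arm:
  moves:
    - [[0,0,-0.1],0]
    - [[0,0,-0.1],0]
    - [[0,0,-0.1],0]
    - [[0,0,-0.1],0]
    - [[0,0,-0.1],0]
  claw: 6.0

```text
time: 15.35
position: [431.5, 197.0, 125.2]
tool_rot: [[0.985, 0.175, -0.0], [0.175, -0.985, -0.0], [-0.0, 0.0, -1.0]]
ft_force: [-0.1, 0.6, 0.4]
finger_gap: 60.0
grasp_force: 0.0
```

Emit:
jog_arm:
  moves:
    - [[0,0,-2],0]
    - [[0,0,-5],0]
    - [[0,0,-10],0]
    - [[0,0,-14],0]
    - [[0,0,-14],0]

```text
time: 15.98
position: [433.0, 198.1, 268.8]
tool_rot: [[0.985, 0.175, 0.006], [0.175, -0.985, 0.005], [0.007, -0.004, -1.0]]
ft_force: [-0.0, 0.2, -0.2]
finger_gap: 59.9
grasp_force: 0.0
```

Emit:
jog_arm:
  moves:
    - [[-5,-5,0],0]
    - [[-5,-10,0],0]
    - [[-5,-15,0],0]
    - [[-5,-20,0],0]
    - [[-5,-20,0],0]

```text
time: 16.6
position: [346.3, 387.5, 263.2]
tool_rot: [[0.984, 0.178, -0.002], [0.178, -0.984, -0.003], [-0.002, 0.002, -1.0]]
ft_force: [0.2, -0.6, -0.9]
finger_gap: 60.2
grasp_force: 0.0
```

```bash
python3 -c "
from h import *
to([432,196.6,124],10)
c=snap('top','top9.png');P=cloud(c);Z=P[...,2];x=P[...,0];y=P[...,1];b=(abs(x-435)<60)&(abs(y-195)<55)
for lo,hi in((160,180),(98,107),(107.5,116)):
  m=b&(Z>lo)&(Z<hi);print(lo,m.sum(),cv2.minAreaRect(P[m][:,:2].astype(np.float32)) if m.sum()>5 else '',P[m].mean(0).round(1))
for q in balls(c):print(*q)
cr=c['image'][105:320,190:450,::-1];cv2.imwrite('pics/c9.png',cv2.resize(cr,None,fx=2.7,fy=2.7,interpolation=cv2.INTER_CUBIC))
"
```

```text
t 16.6 pos [346.3 387.5 263.2] yaw 10.2 shift cm [ 5.07 20.27 13.95] turn 0.2 F [ 0.2 -0.6 -0.9] gap 60.2 g 0.0
160 253 ((430.8627624511719, 196.595458984375), (24.249629974365234, 24.3724365234375), 11.489295959472656) [430.6 195.8 169.3]
98 975 ((437.52557373046875, 195.8898468017578), (82.01469421386719, 58.19457244873047), 9.962434768676758) [444.2 194.7 103.9]
107.5 289 ((440.22357177734375, 194.89462280273438), (58.53070831298828, 64.3541259765625), 87.99143981933594) [428.7 190.4 109.5]
28.0 35.0 13 5.5
36.0 11.0 26 10.6
6.0 29.0 16 7.7
-21.0 35.0 24 11.9
-3.0 11.0 24 10.5
18.0 -3.0 17 11.3
-4.0 -12.0 15 7.3
18.0 -29.0 15 6.6
-31.0 10.0 19 12.0
-8.0 -29.0 16 7.3
4.0 -43.0 19 7.3
-27.0 -17.0 20 11.9
```

View pics/c9.png

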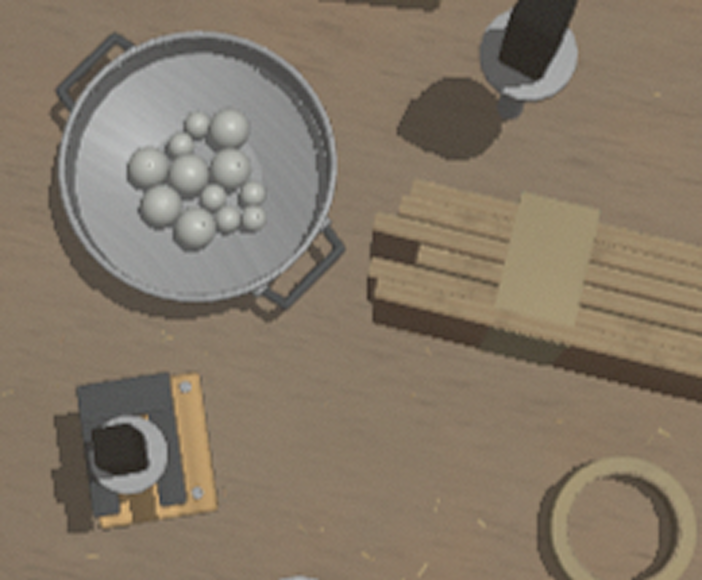

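The final view shows the rod upright in the fork with its collar centred on the prongs, at (130,452). The handle centre is within 1 mm of the seat, with its top at about 170 mm. The balls are mixed and unmoved, and the tape and the other rods are untouched.

```bash
python3 -c "
from bench import close_job
print(close_job())"
```

```text
the job is handed in; nothing more can be done
None
```

The balls are mixed (4 large and 2 small in the +y half, 2 large and 4 small in the -y half, both sizes on both sides of the ear line), the rod hangs back in its fork by the collar, and the job is handed in at about 17 s; no verdict was returned.

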